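# Hold the proving box lid at its set mark

### The job

Take the yellow-capped spice jar off the lid of the white proving box and stand it upright, gently and without dropping it, on the round black trivet, then let go of it. Then lift the sprung lid by its front bar handle until the blue pointer peg on the lid lines up with the red marker peg beside it, and keep holding it there: the program finishes while the gripper still holds the lid up at the mark. Do not move the red marker, and leave the pepper mill and the green pot where they are.

Things in the scene. Friction and masses are not known exactly. Their poses are not given: they have to be found in the camera images.
- proving_box: White proving box, fixed, 190 deep (its x) x 240 wide (its y) x 100 mm to the rim; closed lid top 112 mm above the worktop. Origin: centre of the underside; x points from the handle front to the hinge at the back, y to its left, z up. A steel quadrant with the red marker stands on its right (-y) side, out to 170 mm from the centre plane, in the back two thirds, up to 230 mm above the worktop.
- lid (a joint): Angle of the sprung lid: 0 = closed, grows as the front edge is lifted, stop at 1.25 rad. A spring and the weight pull it shut: torque about the hinge about 0.9 Nm when closed to 1.3 Nm at 0.85 rad, i.e. 4 to 6 N at the handle.
- lid_hinge (a point): Point on the hinge axis at mid-width: on the back edge of the box, 106 mm above the worktop; the axis runs along the box's y.
- lid_handle (a point): Middle of the lid's handle: a round steel bar of 12 mm diameter, 130 mm long, parallel to the hinge, on a 10 mm arm at each end; 230 mm from the hinge axis, 40 mm in front of the box's front face, 106 mm above the worktop when closed. Axes turn with the lid (x towards the hinge, y along the bar). The round bar may turn between the fingers.
- lid_pointer (a point): Outer end of the 40 mm long blue pointer peg (8 mm diameter, sticking out of the lid's right edge), 130 mm from the hinge axis. Axes turn with the lid.
- marker (a joint): Angle of the red set marker on the same hinge axis as the lid, same zero and sense: the lid is at the mark when both angles are equal. Stays by friction; differs from run to run (0.45 to 0.85 rad).
- marker_peg (a point): On the red marker peg (12 mm diameter, pointing to the box's right), 130 mm from the hinge axis at the end of the red arm. Axes turn with the marker. The lid pointer can swing past it without touching.
- jar_mid (a point): Centre (half-way up) of the spice jar with the yellow cap, 40 mm diameter, 73 mm high, about 0.07 kg, standing upright on the closed lid.
- black_trivet: Round black cast-iron trivet, 238 mm diameter, 20 mm high, fixed flat on the worktop. Origin: centre of the underside.
- mill: Bystander: wooden pepper mill, 58 mm diameter, 150 mm high; origin at the centre of its foot.
- pot: Bystander: small green pot with a cream lid, 55 mm diameter, 71 mm high; origin at the centre of its foot.
Not all that is in view belongs to the job. What is meant by the part that bears jar_mid is not turquoise, and is the smaller of those in its own colour.

How it is judged:
By the outcome, as a careful person would: the job done as asked, in the order asked, and still so for the second after the job is handed in, while the arm keeps its last pose, push and grip.
It also fails if it takes over 61 s, if anything falls off the work surface, if the arm or the gripper's body presses on something with over 40 N, if the wrist force passes 120 N, or if a joint passes its speed limit or range.

### The arm

A 7-joint arm with a two-finger parallel gripper is mounted at the origin on a cart in front of the work surface, level with it; the furniture and walls round the work are solid. World frame = base frame: x ahead of the robot, y to its left, z up, the work surface at z = 0. Lengths are in mm, angles in rad, forces in N, time in s.
With the tool pointing down it reaches from about 350 to 900 mm from the base axis. Payload 8.1 kg.
Tool frame: the origin (TCP) lies at the very end of the fingers, on their centre line; the grasp point (between the pads) lies 19 mm behind it; z points along the fingers, x is the direction in which the jaws open and shut, and the axes are right-handed (so a half turn about z gives the same grasp; the last joint's range is limited). The gripper opens to 85 mm and grips with 20 to 120 N. Pads are 22 mm wide; open, the fingers measure 114 mm over their backs; the gripper's body (76 mm by 85 mm) begins 54 mm behind the grasp point. The pads swing forward as they close: fully open they stand 13 mm farther back than shut.
Start: joints at [-1.302, 0.434, 0.025, 1.573, -0.012, 1.134, -0.075], TCP at [227.086, 582.3, 231.323] pointing down, gripper open.
Joint ranges: [-2.62, 2.62], [-0.44, 2.09], [-1.27, 1.32], [0.08, 2.57], [-1.32, 4.46], [0.12, 2], [-2.74, 2.74]. Speed limits (rad/s): [2.22, 2.22, 3.01, 3.01, 3.14, 3.14, 3.14].

### API

Orientations are given as a unit quaternion [w, x, y, z].
In Python, from rig import observe, viewer, r, finder gives the robot as it stands.
- The arm moves only by the tool send_rows, never from a script. Its argument "moves" is a list that holds one entry, the list of rows, each a list of 5 numbers: the closure, from 0 (fully open) to 1 (shut), then the shift along the world's x, y, z in m, then the turn about the world's z in degrees. A call has 1 to 8 rows; each row shifts and turns the commanded pose from where the row before left it; what a row does not reach is not made up. A row lasts 1/8 s, in which the tool goes at most 62.5 mm and 10.7 degrees, less where a joint would pass 70% of its speed; a pose out of reach is approached as far as the arm can. A call is refused whole if a number of a shift passes 0.0625 or a number of a turn 10.7, either way. A call with a gripper value outside its range is refused whole. The fingers move at their own pace and stop on an object; "force" is the grip in N (left out, the last holds). Time passes only in rows, so rows that do not move let the fingers close. It gives the time, the measured TCP pose, the force and the opening at its end, in the units of the state.
- observe(): the state, without advancing time (a new reading comes with each control period).
- viewer.snapshot(name): name is "scene" or "top" or "wrist"; returns (picture, depth): 400x640x3 uint8, blue, green, red; 400x640 float32, mm along the optical axis (not along the pixel's ray), 0 where there is no reading.
- viewer.calibration(name): a dict with "fx", "fy", "cx", "cy" (pixels), "rvec" (rotation vector, rad) and "tvec" (3), from world to camera coordinates, as OpenCV has them. Camera axes: x right, y down, z forward; pixel columns grow to the right and rows downward; lengths in mm; the calibration is good to about 2 mm. The wrist camera is an equidistant fisheye: a pixel r from the principal point sees the ray r / f radians off the axis. A picture is of the moment at which its call begins: read the wrist's pose just before it. calibration takes no time and is no camera call; for the wrist camera it gives the pose at the moment of the call.
- r.sign_off(): hands the job in, once; it reports no verdict.
Trained networks look in the newest picture that a camera, given by its name, has taken for a name from the list of things; names that differ only in an ending like _2 or _b are one class to them, and where a whole thing is asked for, a point or a joint stands for the part that bears it (a point fixed in the world has none). Each returns a list of dicts, best first, with "confidence" (0 to 1); they miss things now and then, are a little off and sometimes report something else, mostly with a low value. They report only what shows in the picture. A call takes as long as a camera call. They do not tell look-alikes from the thing itself.
- finder.look_for(camera, label): "rect" ([left, top, right, bottom] in pixels, round what is visible of it).
The state is a dict: "t": time; "joint_positions": joint angles; "joint_vel": joint speeds; "tau": joint torques, N m; "position": TCP position; "tool_rot": TCP orientation; "force": force on the tool from outside, world axes, zero at the start; "moment": the same for the moment, N m; "width": finger opening in mm.
Only numpy, scipy, OpenCV 4.12 (cv2) and the standard library are available. Lean on these libraries where they do the work, as an engineer would, in place of code of your own. Each camera call takes 0.05 s, during which the arm holds its last target.

## Working session

There is one attempt and no reset: what is moved stays moved. The work goes in short steps, Python scripts to look and compute and a tool call to move; the robot and the scene stay as the last step left them, time stands still between calls to the robot, and variables do not carry over. Pictures are saved under pics/ and viewed, and the job is handed in when it is done.

Besides the shell and the picture viewer there is one more tool, called after "Emit:" as a command line: name --argument value ..., lists and objects as JSON in quotes. send_rows: Moves the arm, as the interface text tells. Its arguments: {"type":"object","properties":{"moves":{"type":"array","items":{"type":"array","items":{"type":"array","items":{"type":"number"}}}},"force":{"type":"number"}},"required":["moves"]}

```bash
ls; mkdir -p pics
python3 - <<'E'
from rig import observe, viewer, r, finder
import cv2,numpy as np
s=observe();print(s)
for n in("scene","top","wrist"):
    im,d=viewer.snapshot(n);cv2.imwrite(f"pics/{n}0.png",im);np.save(f"pics/{n}0.npy",d);print(n,viewer.calibration(n))
E
```

```text
pics
{'t': 0.0, 'joint_positions': array([-1.3015874 ,  0.43521497,  0.02500755,  1.57408655, -0.01159911,
        1.13400079, -0.07509444]), 'joint_vel': array([ 0.00119909,  0.00163853,  0.00049381,  0.00154453, -0.00092457,
        0.00090955,  0.00073999]), 'tau': array([-3.03117067e-04, -6.70450258e+01,  1.02481529e+00, -3.16232407e+01,
        1.54356624e-02,  1.22184085e-02, -2.57677399e-07]), 'position': array([226.95343907, 581.80168025, 230.53543192]), 'tool_rot': array([ 5.04047583e-04,  8.25647971e-01,  5.64185090e-01, -5.98254446e-04]), 'force': array([0.44343481, 0.37550597, 1.0022316 ]), 'moment': array([0.00224751, 0.00525992, 0.00662776]), 'width': 85.67610373455243}
scene {'fx': 394.06424243490704, 'fy': 394.06424243490704, 'cx': 324.8382715582815, 'cy': 203.37215123844518, 'rvec': array([ 2.00922613, -1.15109554,  0.53283267]), 'tvec': array([-455.91518162,  306.16278766,  843.13252075])}
top {'fx': 400.621640583185, 'fy': 400.621640583185, 'cx': 323.07236289300346, 'cy': 196.14014051263624, 'rvec': array([ 2.21243752, -2.17038342,  0.08635329]), 'tvec': array([-255.50823949,  476.69355541, 1323.19871501])}
wrist {'fx': 309.70691628693146, 'fy': 309.70691628693146, 'cx': 327.3233409865392, 'cy': 195.66281008613277, 'rvec': array([-2.40494058, -1.64266635, -0.21983052]), 'tvec': array([-624.91842218,  -33.13115588,  378.61104321])}
```

View pics/scene0.png

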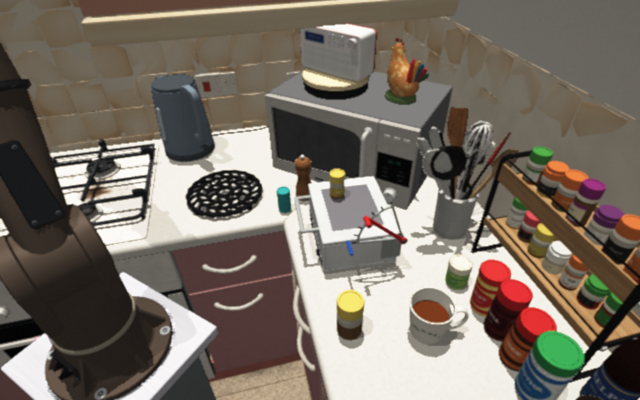

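View pics/top0.png

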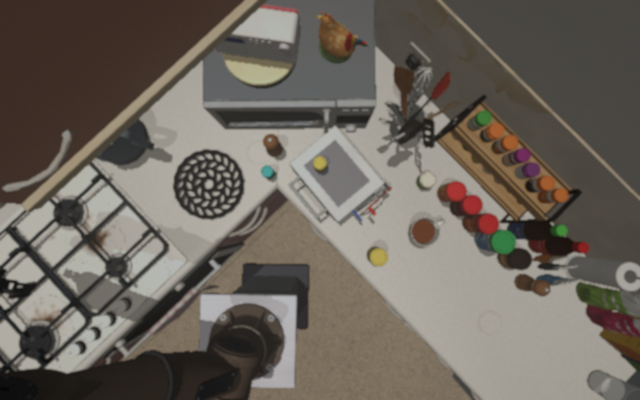

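View pics/wrist0.png

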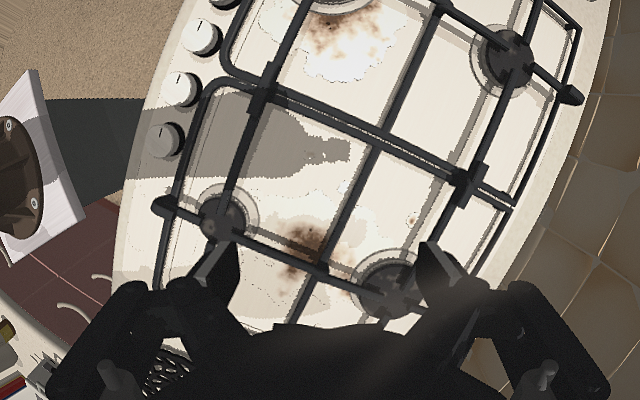

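The scene view shows the box with the jar on its lid at (337,183). The trivet is at (225,193), and the red marker arm runs from (368,220) to (403,240). The big yellow jar at (350,314) is a look-alike. Next I'll zoom in and measure.

```bash
cat > h.py <<'E'
import cv2,numpy as np
def RT(c):
    R,_=cv2.Rodrigues(np.array(c['rvec']));return R,np.array(c['tvec'])
def bp(c,d,us,vs):
    R,t=RT(c);us=np.asarray(us);vs=np.asarray(vs);z=d[vs,us].astype(float)
    P=np.stack([(us-c['cx'])/c['fx']*z,(vs-c['cy'])/c['fy']*z,z],-1)
    return (P-t)@R
def proj(c,P):
    R,t=RT(c);Q=np.atleast_2d(P)@R.T+t
    return np.stack([Q[:,0]/Q[:,2]*c['fx']+c['cx'],Q[:,1]/Q[:,2]*c['fy']+c['cy']],-1)
def ray_z(c,u,v,z):
    R,t=RT(c);o=-R.T@t;d=R.T@np.array([(u-c['cx'])/c['fx'],(v-c['cy'])/c['fy'],1]);return o+d*(z-o[2])/d[2]
E
python3 - <<'E'
from h import *
from rig import viewer,finder,observe
for n in("top","scene"):
    c=viewer.calibration(n);im=cv2.imread(f"pics/{n}0.png");d=np.load(f"pics/{n}0.npy")
    vs,us=np.mgrid[0:400,0:640];P=bp(c,d,us,vs);np.save(f"pics/{n}P.npy",P)
    for l in("proving_box","lid_handle","lid","lid_pointer","marker","marker_peg","jar_mid","black_trivet","mill","pot"):
        for f in finder.look_for(n,l)[:2]:
            x0,y0,x1,y1=f['rect'];u,v=int((x0+x1)/2),int((y0+y1)/2)
            print(n,l,round(f['confidence'],2),np.round(f['rect']),P[v,u].round())
im=cv2.imread("pics/top0.png")[110:240,230:430];cv2.imwrite("pics/topc.png",cv2.resize(im,None,fx=4,fy=4,interpolation=2))
im=cv2.imread("pics/scene0.png")[150:280,260:440];cv2.imwrite("pics/scenec.png",cv2.resize(im,None,fx=4.4,fy=4.4,interpolation=2))
print(observe()['t'])
E
```

```text
top proving_box 0.92 [288. 129. 395. 226.] [ 536. -300.  115.]
top lid_handle 0.62 [291. 126. 381. 218.] [ 555. -284.  110.]
top lid_handle 0.22 [264. 133. 283. 156.] [631. -88. 136.]
top lid 0.85 [289. 124. 385. 222.] [ 548. -288.  111.]
top lid_pointer 0.72 [288. 129. 383. 220.] [ 545. -281.  111.]
top marker_peg 0.63 [172. 147. 246. 221.] [520. 141.  -2.]
top marker_peg 0.48 [370. 209. 376. 214.] [ 429. -387.  199.]
top jar_mid 0.82 [364. 246. 390. 268.] [ 293. -413.  107.]
top jar_mid 0.5 [314. 154. 325. 172.] [ 568. -231.  183.]
top black_trivet 0.69 [172. 149. 244. 223.] [513. 143.   2.]
top mill 0.81 [268. 135. 284. 155.] [632. -94. 133.]
top pot 0.82 [422. 171. 437. 186.] [ 544. -588.   69.]
top pot 0.48 [289. 125. 384. 219.] [ 555. -284.  110.]
scene proving_box 0.59 [294. 176. 407. 272.] [ 489. -314.  115.]
scene lid_handle 0.66 [294. 176. 399. 256.] [ 510. -291.  115.]
scene lid 0.94 [295. 175. 399. 252.] [ 519. -286.  113.]
scene lid_pointer 0.94 [294. 177. 397. 254.] [ 511. -288.  113.]
scene marker 0.67 [367. 214. 407. 244.] [ 475. -415.  154.]
scene marker_peg 0.61 [362. 215. 407. 243.] [ 469. -409.  159.]
scene marker_peg 0.25 [293. 176. 401. 253.] [ 516. -291.  114.]
scene jar_mid 0.87 [276. 188. 292. 213.] [543. -68.  51.]
scene jar_mid 0.66 [328. 168. 346. 199.] [ 554. -237.  166.]
scene black_trivet 0.7 [188. 171. 261. 221.] [499. 125.  20.]
scene mill 0.92 [295. 156. 309. 197.] [622. -81.  91.]
scene pot 0.74 [443. 253. 472. 290.] [ 512. -581.   69.]
scene pot 0.74 [367. 216. 410. 246.] [ 475. -417.  148.]
1.15
```

View pics/topc.png

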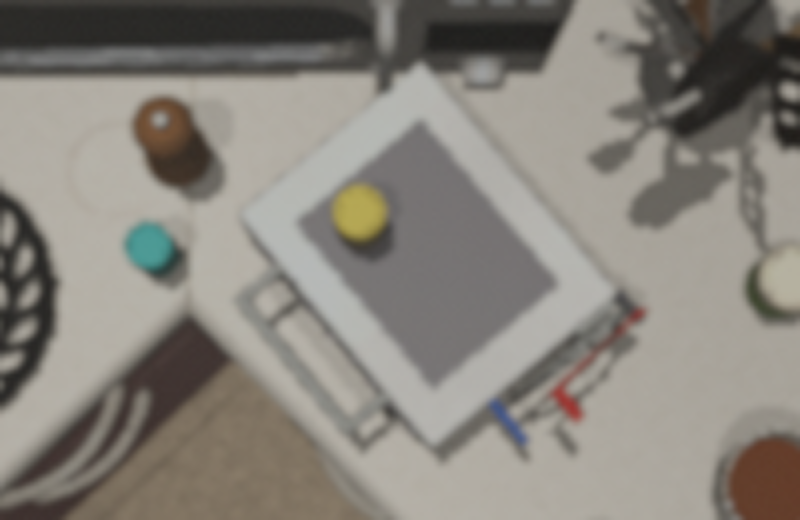

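View pics/scenec.png

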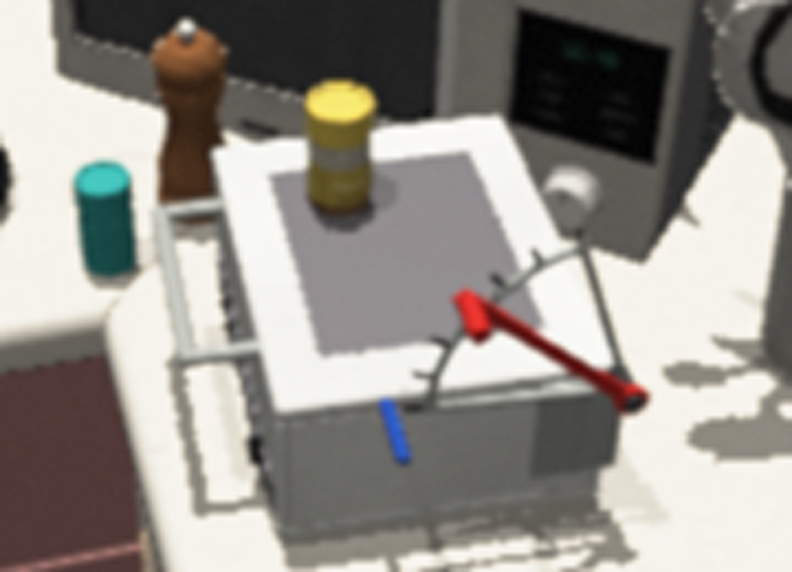

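The crops agree. In the top view the handle bar is at about (309,200), the hinge is on the upper-right side, the blue pointer is at (357,216) and the red peg at (372,211). Now I'll fit the geometry.

Run:
```python
from h import *
from rig import viewer
for n in("top","scene"):
    P=np.load(f"pics/{n}P.npy");im=cv2.imread(f"pics/{n}0.png").astype(int);c=viewer.calibration(n)
    X=P.reshape(-1,3)
    B,G,Rr=im[...,0],im[...,1],im[...,2]
    m=(abs(P[...,0]-540)<220)&(abs(P[...,1]+290)<220)&(abs(P[...,2]-112)<7)
    m=cv2.morphologyEx(m.astype(np.uint8),cv2.MORPH_OPEN,np.ones((5,5)))
    k,l,st,_=cv2.connectedComponentsWithStats(m);i=1+np.argmax(st[1:,4]);q=P[l==i]
    print(n,"lid z med",np.median(q[:,2]),"rect",cv2.minAreaRect(q[:,:2].astype(np.float32)),cv2.boxPoints(cv2.minAreaRect(q[:,:2].astype(np.float32))).round().tolist())
    y=(Rr>130)&(G>110)&(B<100)&(abs(P[...,0]-560)<50)&(abs(P[...,1]+235)<50)&(P[...,2]>120)
    y2=y&(P[...,2]>176);q=P[y2];print(" jar cap",len(q),q[:,:2].mean(0),(q[:,:2].max(0)+q[:,:2].min(0))/2,q[:,2].max())
    rd=(Rr>110)&(G<70)&(B<80)&(abs(P[...,0]-450)<120)&(abs(P[...,1]+420)<70);v,u=np.nonzero(rd)
    q=P[rd];o=np.argsort(q[:,2]);print(" red",len(q));print(np.c_[u,v,q][o][::max(1,len(o)//14)].round())
    bl=(B>110)&(Rr<70)&(G<90)&(abs(P[...,0]-450)<120)&(abs(P[...,1]+380)<90);v,u=np.nonzero(bl);print(" blue");print(np.c_[u,v,P[bl]][::3].round())
    tv=(abs(P[...,0]-510)<160)&(abs(P[...,1]-135)<160)&(P[...,2]>12)&(P[...,2]<35)&(im.max(-1)<90);v,u=np.nonzero(tv)
    q=P[tv];cc,rr=cv2.minEnclosingCircle(q[:,:2].astype(np.float32));print(" trivet",cc,rr,np.median(q[:,2]),q[:,:2].mean(0))
    w=(abs(P[...,0]-350)<80)&(abs(P[...,1]+550)<60)&(P[...,2]<30)&(P[...,2]>-30);print(" worktop",np.median(P[w][:,2]))
```

```text
top lid z med 112.53905441996177 rect ((544.84326171875, -286.84735107421875), (244.96092224121094, 194.0965576171875), 40.38488006591797) [[389.0, -292.0], [514.0, -440.0], [701.0, -281.0], [575.0, -134.0]]
 jar cap 129 [ 569.22640159 -232.75598883] [ 569.14032661 -233.72546862] 190.07105950415774
 red 15
[[ 389.  188.  505. -451.  112.]
 [ 388.  189.  501. -447.  114.]
 [ 371.  211.  429. -385.  194.]
 [ 370.  209.  435. -381.  196.]
 [ 371.  209.  435. -384.  197.]
 [ 370.  208.  437. -381.  197.]
 [ 372.  212.  426. -387.  198.]
 [ 370.  210.  432. -381.  199.]
 [ 371.  210.  432. -384.  199.]
 [ 372.  211.  429. -387.  199.]
 [ 373.  213.  423. -390.  199.]
 [ 372.  210.  432. -387.  200.]
 [ 369.  208.  437. -378.  200.]
 [ 373.  211.  429. -390.  200.]
 [ 373.  212.  426. -389.  202.]]
 blue
[[ 354.  212.  428. -342.  111.]]
 trivet (515.9100952148438, 137.6175994873047) 117.36498260498047 19.232532104883244 [514.85326602 138.86159382]
 worktop 1.1580494023729875
scene lid z med 113.41686314833576 rect ((547.5840454101562, -282.4556884765625), (243.86834716796875, 190.97303771
[... 401 characters left out ...]
220.  455. -386.  183.]
 [ 371.  219.  449. -384.  190.]
 [ 366.  225.  419. -386.  197.]
 [ 364.  219.  433. -374.  198.]
 [ 364.  217.  438. -372.  198.]
 [ 365.  218.  436. -375.  199.]
 [ 366.  223.  422. -384.  199.]
 [ 368.  221.  429. -386.  200.]
 [ 366.  220.  429. -381.  201.]
 [ 368.  222.  423. -388.  203.]]
 blue
[[ 347.  242.  432. -336.  109.]
 [ 347.  244.  426. -339.  110.]
 [ 348.  248.  415. -347.  110.]
 [ 349.  249.  412. -351.  112.]
 [ 352.  251.  445. -344.   72.]
 [ 351.  253.  404. -361.  111.]
 [ 351.  254.  403. -362.  109.]]
 trivet (514.507080078125, 139.25570678710938) 117.87569427490234 20.317451459206296 [508.29417566 135.61870774]
 worktop 1.4228020749172914
```

```bash
cat >> h.py <<'E'
yaw=np.radians(-49.4);ex=np.array([np.cos(yaw),np.sin(yaw),0]);ey=np.array([-ex[1],ex[0],0]);ez=np.array([0,0,1.])
C=np.array([546,-284.5,0]);H=C+95*ex+106*ez
def on(th,rad,y): return H-rad*np.cos(th)*ex+rad*np.sin(th)*ez+y*ey
E
python3 - <<'E'
from h import *
from rig import viewer
for n,s,(x0,y0,x1,y1) in(("top",4,(230,110,430,240)),("scene",4,(260,150,440,280))):
    c=viewer.calibration(n);im=cv2.imread(f"pics/{n}0.png")[y0:y1,x0:x1];im=cv2.resize(im,None,fx=s,fy=s,interpolation=2)
    def ln(a,b,col):
        p=((proj(c,np.array([a,b]))-[x0,y0]+.5)*s).round().astype(int);cv2.line(im,tuple(map(int,p[0])),tuple(map(int,p[1])),col,1)
    ln(on(0,230,-65),on(0,230,65),(0,255,0))
    for t in(.70,.75,.80): ln(on(t,130,-120),on(t,130,-170),(255,0,255) if t==.75 else (0,255,255))
    ln(on(0,130,-120),on(0,130,-160),(0,255,255))
    ln(on(0,0,-120),on(0,0,120),(0,255,0))
    ln(np.array([569,-232,112]),np.array([569,-232,185]),(0,0,255))
    cv2.imwrite(f"pics/ov_{n}.png",im)
P=np.load("pics/topP.npy")
for u,v in((300,110),(330,115),(330,122),(330,126),(250,112)):print(u,v,P[v,u].round())
E
```

```text
300 110 [ 708. -175.  246.]
330 115 [ 710. -261.  191.]
330 122 [ 711. -263.  109.]
330 126 [ 711. -264.   55.]
250 112 [717. -22. 180.]
```

View pics/ov_top.png

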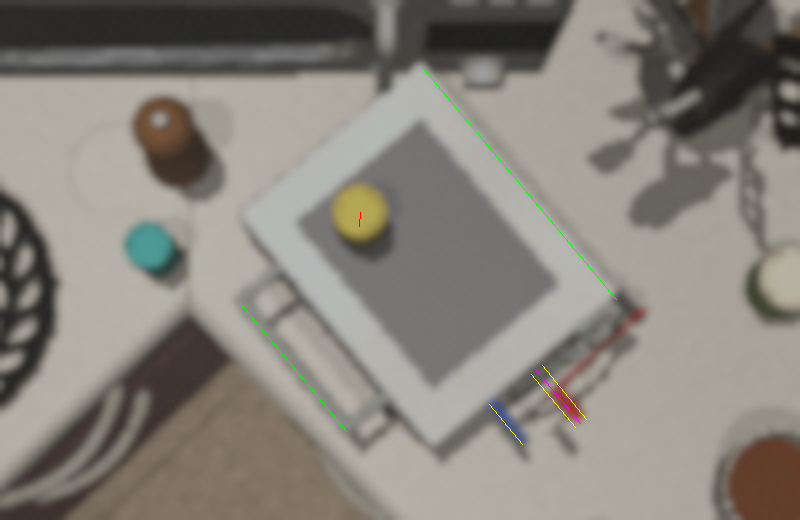

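View pics/ov_scene.png

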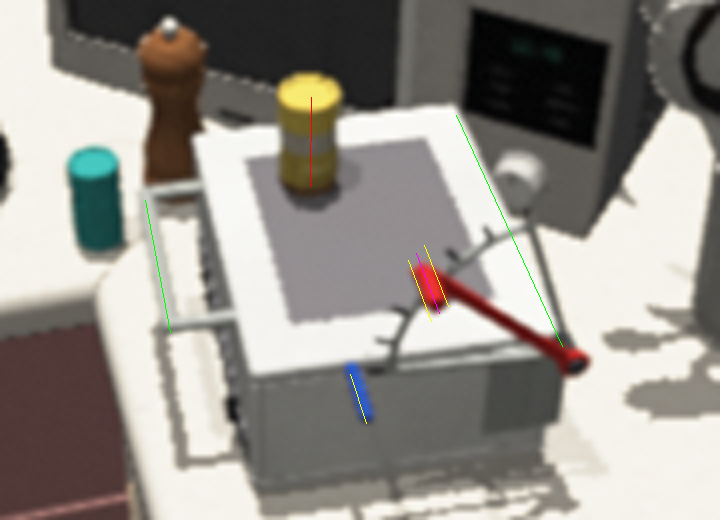

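The overlays agree with the picture: the marker is near 0.75 rad and box yaw about -49.4°. I'm moving to above the jar, turning the jaws to line up with the box depth.

Emit:
send_rows --moves '[[[0,0.021,-0.051,0.004,-7.4],[0,0.021,-0.051,0.004,-7.4],[0,0.021,-0.051,0.004,-7.4],[0,0.021,-0.051,0.004,-7.4],[0,0.021,-0.051,0.004,-7.4],[0,0.021,-0.051,0.004,-7.4],[0,0.021,-0.051,0.004,-7.4],[0,0.021,-0.051,0.004,-7.4]]]' --force 30

```text
t: 2.15
position: [395.6, 172.7, 263.8]
tool_rot: [-0.0, 0.997, 0.081, 0.0]
force: [0.5, 0.7, -0.7]
width: 85.5
```

Emit:
send_rows --moves '[[[0,0.021,-0.05,0,-7.4],[0,0.021,-0.05,0,-7.4],[0,0.021,-0.05,0,-7.4],[0,0.021,-0.05,0,-7.4],[0,0.021,-0.05,0,-7.4],[0,0.021,-0.05,0,-7.4],[0,0.021,-0.05,0,-7.4],[0,0.02,-0.05,0,-7.4]]]'

```text
t: 3.15
position: [562.9, -227.0, 263.4]
tool_rot: [-0.0, 0.907, -0.422, 0.0]
force: [0.5, 0.1, 0.5]
width: 85.8
```

```bash
cat >> h.py <<'E'
def wproj(c,P):
    R,t=RT(c);Q=np.atleast_2d(P)@R.T+t;r=np.hypot(Q[:,0],Q[:,1]);a=np.arctan2(r,Q[:,2])
    return np.stack([c['cx']+c['fx']*a*Q[:,0]/r,c['cy']+c['fy']*a*Q[:,1]/r],-1)
def wray_z(c,u,v,z):
    R,t=RT(c);o=-R.T@t;x,y=(u-c['cx'])/c['fx'],(v-c['cy'])/c['fy'];a=np.hypot(x,y)
    d=R.T@np.array([np.sin(a)*x/a,np.sin(a)*y/a,np.cos(a)]);return o+d*(z-o[2])/d[2]
def wov(name,lines,th=1):
    from rig import viewer
    c=viewer.calibration("wrist");im,d=viewer.snapshot("wrist");np.save("pics/w.npy",d);cv2.imwrite("pics/raw_"+name,im)
    for a,b,col in lines:
        L=np.linspace(a,b,20);p=wproj(c,L).round().astype(int)
        cv2.polylines(im,[p.reshape(-1,1,2).astype(np.int32)],False,col,th)
    cv2.imwrite("pics/"+name,im);return c,im,d
def std(th=0.75,jar=None):
    L=[(on(0,230,-65),on(0,230,65),(0,255,0)),(on(th,130,-125),on(th,130,-165),(255,0,255)),(on(0,130,-120),on(0,130,-160),(0,255,255))]
    if jar is not None:
        a=np.linspace(0,2*np.pi,25);q=np.array([[jar[0]+20*np.cos(t),jar[1]+20*np.sin(t),jar[2]] for t in a])
        L+=[(q[i],q[i+1],(0,0,255)) for i in range(24)]
    return L
E
python3 - <<'E'
from h import *
from rig import observe
s=observe();print(s['position'],s['tool_rot'],s['t'])
q=s['tool_rot'];print(np.degrees(2*np.arctan2(q[2],q[1])), s['joint_positions'])
c,im,d=wov("w1.png",std(jar=(569,-232,185)))
E
```

```text
[ 562.93676045 -227.01840525  263.3632718 ] [-1.86855192e-04  9.06707780e-01 -4.21759315e-01  2.19267431e-04] 3.15
-49.89142279113223 [-0.23912371  0.45418094  0.79738413  1.61832619 -0.34204754  1.21410986
 -0.24235879]
```

View pics/w1.png

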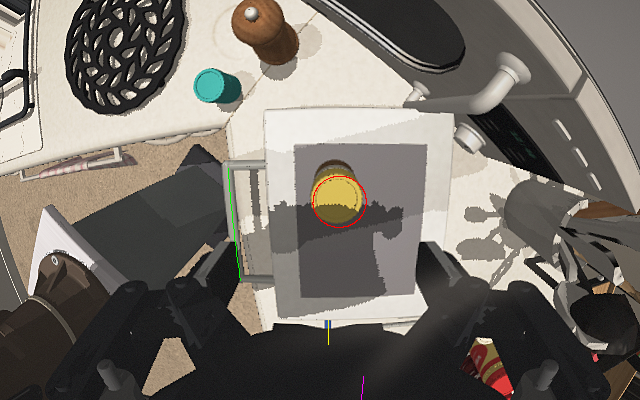

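The wrist view shows the cap at about (337,199), a few pixels off the predicted circle. The handle bar runs from (231,163) to (243,280), right beside the predicted line. I'll refine both.

Run:
```python
from h import *
from rig import viewer
c=viewer.calibration("wrist");im=cv2.imread("pics/raw_w1.png");d=np.load("pics/w.npy")
h=cv2.cvtColor(im,cv2.COLOR_BGR2HSV);m=((abs(h[...,0].astype(int)-24)<9)&(h[...,1]>110)&(h[...,2]>140)).astype(np.uint8);m[:150]=0;m[240:]=0;m[:,:290]=0;m[:,400:]=0
k,l,st,ce=cv2.connectedComponentsWithStats(m);i=1+np.argmax(st[1:,4]);print(st[i],ce[i])
cnt=max(cv2.findContours((l==i).astype(np.uint8),0,1)[0],key=len);(cx,cy),r=cv2.minEnclosingCircle(cnt);print(cx,cy,r)
W=np.array([wray_z(c,u,v,185) for u,v in cnt[:,0]]);print("cap",cv2.minEnclosingCircle(W[:,:2].astype(np.float32)),cv2.fitEllipse(W[:,:2].astype(np.float32)),"depth",d[int(cy),int(cx)])
for (u,v) in((235,190),(240,250)):
  print([ (x,int(im[v,x].mean())) for x in range(u-12,u+16)])
z=im[140:300,190:310];cv2.imwrite("pics/hz.png",cv2.resize(z,None,fx=4,fy=3.7,interpolation=0))
```

```text
[ 311  173   52   39 1402] [336.65121255 191.61697575]
336.24407958984375 197.8503875732422 25.913265228271484
cap ((570.2129516601562, -236.32566833496094), 19.375064849853516) ((573.64892578125, -233.83642578125), (27.343210220336914, 40.753761291503906), 33.998504638671875) depth 230.67564
[(223, 88), (224, 132), (225, 155), (226, 160), (227, 162), (228, 168), (229, 157), (230, 149), (231, 139), (232, 129), (233, 108), (234, 96), (235, 129), (236, 189), (237, 187), (238, 191), (239, 194), (240, 200), (241, 202), (242, 205), (243, 203), (244, 203), (245, 203), (246, 204), (247, 204), (248, 206), (249, 213), (250, 219)]
[(228, 26), (229, 26), (230, 24), (231, 25), (232, 24), (233, 23), (234, 26), (235, 22), (236, 31), (237, 57), (238, 93), (239, 76), (240, 62), (241, 129), (242, 150), (243, 144), (244, 152), (245, 120), (246, 130), (247, 134), (248, 126), (249, 122), (250, 130), (251, 139), (252, 135), (253, 136), (254, 137), (255, 138)]
```

View pics/hz.png

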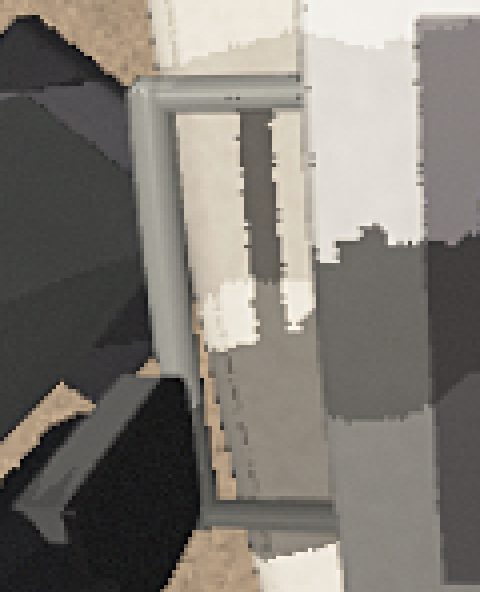

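Run:
```python
from h import *
from rig import viewer
c=viewer.calibration("wrist")
def bx(p): q=p-C;return (q@ex).round(1),(q@ey).round(1)
for u,v in((229,190),(225,172),(232,215),(260,165),(265,279)):
    p=wray_z(c,u,v,106);print(u,v,p.round(1),bx(p))
p=np.array([570,-234.5,0]);print(bx(p))
T=np.array([562.94,-227.02,0]);print("tcp in box",bx(T))
```

```text
229 190 [ 491.3 -161.7  106. ] (np.float64(-128.9), np.float64(38.3))
225 172 [ 504.1 -147.4  106. ] (np.float64(-131.4), np.float64(57.4))
232 215 [ 470.8 -179.7  106. ] (np.float64(-128.5), np.float64(11.1))
260 165 [ 532.9 -172.2  106. ] (np.float64(-93.8), np.float64(63.1))
265 279 [ 430.8 -251.6  106. ] (np.float64(-99.9), np.float64(-66.1))
(np.float64(-22.3), np.float64(50.8))
tcp in box (np.float64(-32.6), np.float64(50.3))
```

Jar target is (570, -234.5). I'll descend to TCP z ≈ 134 with the jaws open.

Emit:
send_rows --moves '[[[0,0.007,-0.0075,0,0.4],[0,0,0,-0.015,0],[0,0,0,-0.022,0],[0,0,0,-0.025,0],[0,0,0,-0.025,0],[0,0,0,-0.02,0],[0,0,0,-0.012,0],[0,0,0,-0.01,0]]]'

```text
t: 4.2
position: [569.1, -232.1, 133.7]
tool_rot: [-0.0, 0.909, -0.416, -0.0]
force: [-0.2, -0.1, -0.3]
width: 85.3
```

Run:
```python
from h import *
from rig import observe
s=observe();print(s['position'],s['force'],s['width'])
wov("w2.png",[])
```

```text
[ 569.08957867 -232.09387666  133.74339262] [-0.19857529 -0.05972107 -0.27017345] 85.27768155264214
```

View pics/w2.png

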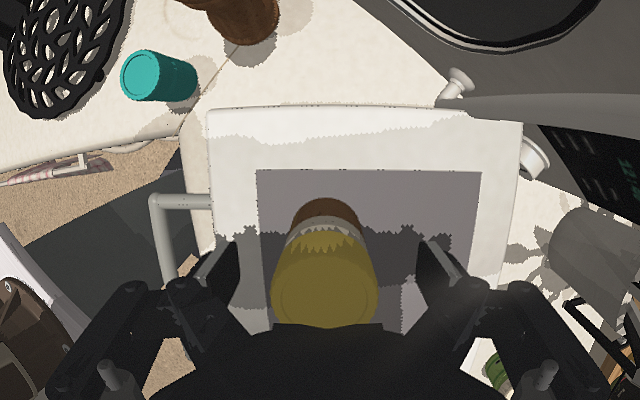

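The jar sits centred between the open jaws (jar at x≈325, jaw centre ≈331). Closing.

Emit:
send_rows --moves '[[[0.4,0,0,0,0],[0.55,0,0,0,0],[0.7,0,0,0,0],[0.7,0,0,0,0],[0.7,0,0,0,0],[0.7,0,0,0,0]]]' --force 30

```text
t: 5.0
position: [569.4, -233.3, 134.9]
tool_rot: [-0.0, 0.909, -0.417, 0.0]
force: [-1.8, 0.5, 6.3]
width: 38.2
```

Emit:
send_rows --moves '[[[0.7,0,0,0.01,0],[0.7,0,0,0.03,0],[0.7,0,0,0.04,0],[0.7,0,0,0.04,0],[0.7,0,0,0,0]]]'

```text
t: 5.62
position: [570.4, -234.4, 257.9]
tool_rot: [-0.0, 0.909, -0.417, 0.003]
force: [0.5, 0.7, -1.1]
width: 38.4
```

Run:
```python
from h import *
from rig import observe,viewer
s=observe();print(s['position'],s['force'],s['width'])
im,d=viewer.snapshot("scene");cv2.imwrite("pics/s2.png",cv2.resize(im[80:280,160:440],None,fx=2.8,fy=2.8))
wov("w3.png",std())
```

```text
[ 570.38866948 -234.42791997  257.88677549] [ 0.48809059  0.74522721 -1.05860627] 38.384829177448765
```

View pics/s2.png

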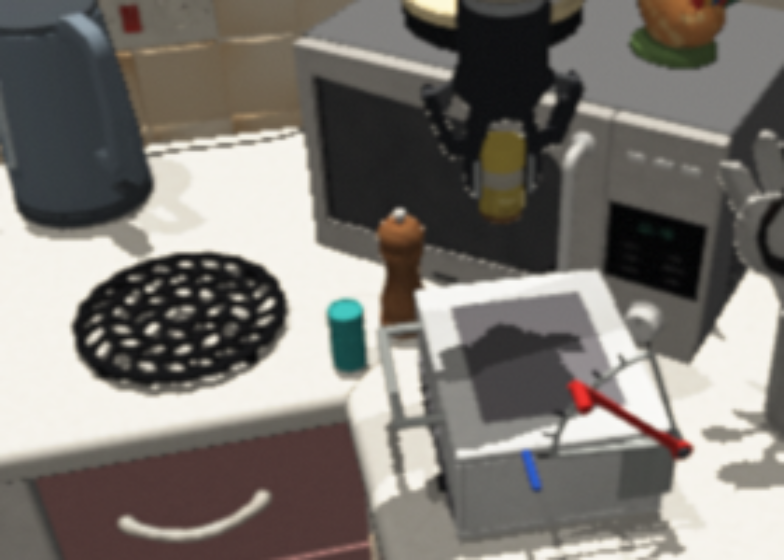

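View pics/w3.png

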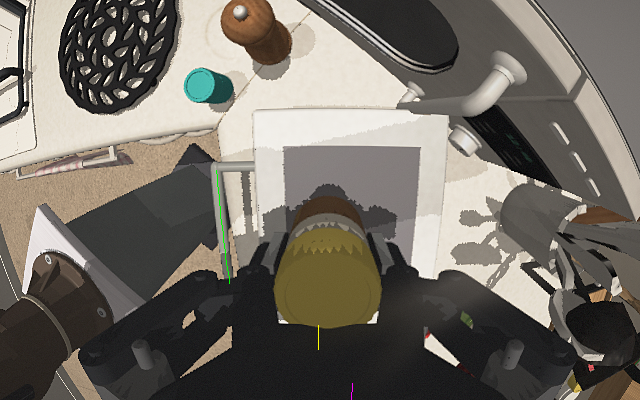

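The jar is held upright, clear of the lid. I'm carrying it over to above the trivet centre (515, 138).

Emit:
send_rows --moves '[[[0.7,-0.004,0.025,0,0],[0.7,-0.007,0.045,0,0],[0.7,-0.008,0.055,0,0],[0.7,-0.008,0.055,0,0],[0.7,-0.008,0.055,0,0],[0.7,-0.008,0.055,0,0],[0.7,-0.007,0.048,0,0],[0.7,-0.005,0.035,0,0]]]'

```text
t: 6.72
position: [512.5, 142.4, 253.0]
tool_rot: [0.001, 0.909, -0.416, -0.001]
force: [0.2, -0.1, 0.0]
width: 38.1
```

Emit:
send_rows --moves '[[[0.7,0,0,-0.02,0],[0.7,0,0,-0.03,0],[0.7,0,0,-0.04,0],[0.7,0,0,-0.035,0],[0.7,0,0,-0.02,0],[0.7,0,0,-0.015,0],[0.7,0,0,0,0],[0.7,0,0,0,0]]]'

```text
t: 7.72
position: [514.5, 139.8, 94.8]
tool_rot: [-0.0, 0.909, -0.417, 0.0]
force: [-1.4, -0.3, -0.5]
width: 38.0
```

Run:
```python
from h import *
from rig import observe,viewer
s=observe();print(s['t'],s['position'],s['force'],s['width'])
im,d=viewer.snapshot("scene");cv2.imwrite("pics/s3.png",cv2.resize(im[100:260,160:360],None,fx=3.6,fy=3.6))
print(observe()['position'])
```

```text
7.725 [514.48210074 139.80705142  94.84745716] [-1.4461422  -0.29947393 -0.46845289] 38.016188080939465
[514.61201357 139.91813035  95.05010751]
```

View pics/s3.png

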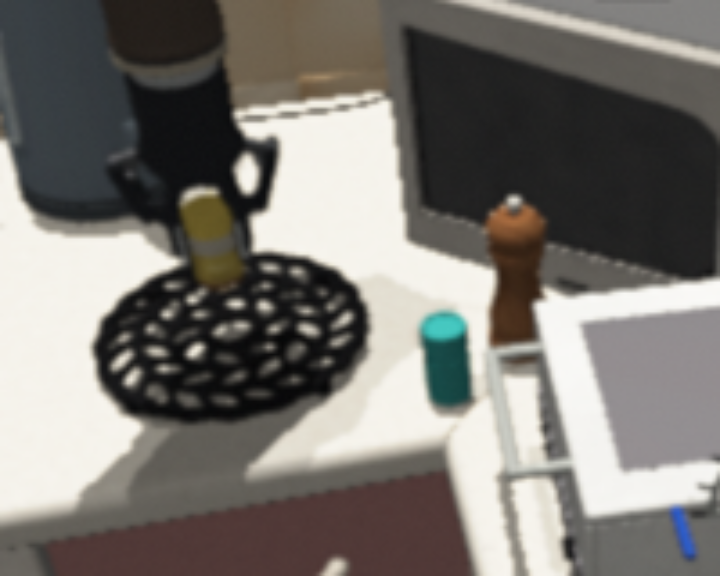

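Run:
```python
from h import *
from rig import observe,viewer
c=viewer.calibration("scene");im,d=viewer.snapshot("scene")
x0,y0,s=160,100,3.6
b=np.array([514.6,139.9,72.0])
im2=cv2.resize(im[100:260,160:360],None,fx=s,fy=s,interpolation=0)
for o in(-20,0,20):
  R,t=RT(c);rx=R[0]*o
  p=((proj(c,np.array([b+rx,b+rx+[0,0,73]]))-[x0,y0]+.5)*s).round().astype(int);cv2.line(im2,tuple(map(int,p[0])),tuple(map(int,p[1])),(0,0,255),1)
cv2.imwrite("pics/s4.png",im2[120:360,80:380].repeat(2,0).repeat(2,1))
wov("w4.png",[])
```

```text
(no output)
```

View pics/s4.png

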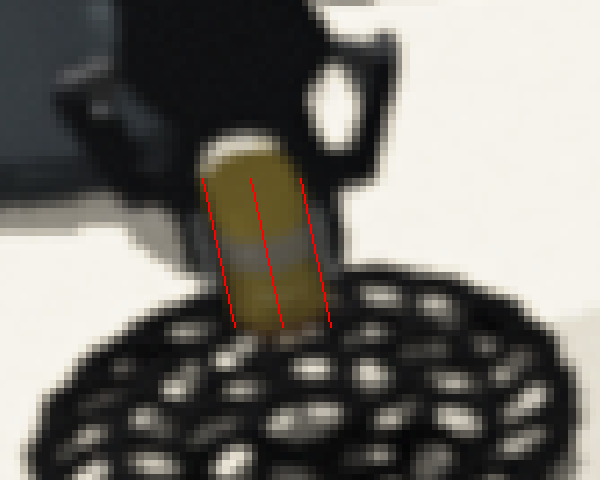

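View pics/w4.png

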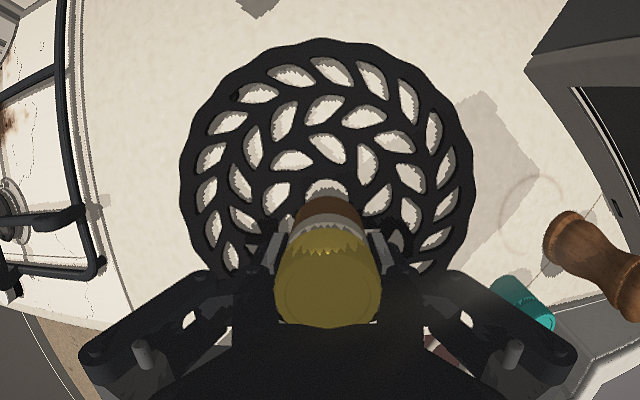

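The jar lines up with projected vertical and sits centred over the trivet. Lowering gently.

Emit:
send_rows --moves '[[[0.7,0,0,-0.018,0],[0.7,0,0,-0.015,0],[0.7,0,0,-0.008,0],[0.7,0,0,-0.004,0],[0.7,0,0,-0.002,0],[0.7,0,0,0,0],[0.7,0,0,0,0]]]'

```text
t: 8.75
position: [514.3, 139.9, 47.6]
tool_rot: [-0.0, 0.909, -0.417, 0.0]
force: [0.7, 0.0, -0.5]
width: 38.2
```

Emit:
send_rows --moves '[[[0.7,0,0,-0.001,0],[0.7,0,0,-0.001,0],[0.7,0,0,-0.001,0],[0.7,0,0,0,0],[0.7,0,0,0,0]]]'

```text
t: 9.38
position: [514.1, 139.8, 44.3]
tool_rot: [0.0, 0.909, -0.417, 0.0]
force: [-0.0, 0.1, -1.4]
width: 38.8
```

Emit:
send_rows --moves '[[[0.7,0,0,-0.001,0],[0.7,0,0,-0.0005,0],[0.7,0,0,0,0],[0.7,0,0,0,0]]]'

```text
t: 9.88
position: [514.1, 139.8, 43.2]
tool_rot: [-0.0, 0.909, -0.417, -0.0]
force: [-1.9, 0.3, 5.5]
width: 38.0
```

Emit:
send_rows --moves '[[[0.7,0,0,-0.0005,0],[0.7,0,0,0,0]]]'

```text
t: 10.12
position: [514.2, 139.8, 43.2]
tool_rot: [-0.0, 0.909, -0.417, -0.0]
force: [-3.8, -0.7, 13.5]
width: 38.6
```

There's contact (force up 13 N). I'll ease the load off, then open slowly.

Emit:
send_rows --moves '[[[0.7,0,0,0.0007,0],[0.5,0,0,0,0],[0.4,0,0,0,0],[0.25,0,0,0,0],[0.1,0,0,0,0],[0,0,0,0,0],[0,0,0,0,0]]]'

```text
t: 11.0
position: [514.1, 139.8, 43.0]
tool_rot: [0.0, 0.909, -0.417, 0.0]
force: [0.4, -0.7, -0.1]
width: 85.5
```

Run:
```python
from h import *
from rig import observe,viewer
s=observe();print(s['t'],s['position'],s['force'],s['width'])
wov("w5.png",[])
```

```text
11.0 [514.09791259 139.77902039  43.01149757] [ 0.37816583 -0.74650291 -0.05222723] 85.54864555171027
```

View pics/w5.png

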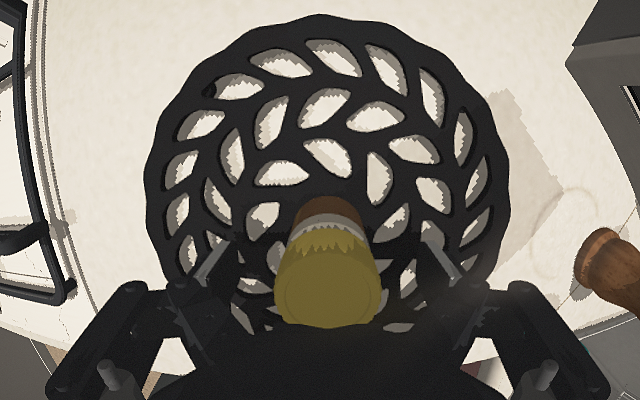

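The jar stands free between the open jaws. I'm lifting straight up, then going over to the handle.

Emit:
send_rows --moves '[[[0,0,0,0.02,0],[0,0,0,0.03,0],[0,0,0,0.04,0],[0,0,0,0.045,0],[0,0,0,0.04,0],[0,0,0,0.01,0]]]'

```text
t: 11.8
position: [515.3, 139.9, 230.4]
tool_rot: [-0.002, 0.909, -0.417, 0.001]
force: [-0.8, -0.6, -1.1]
width: 85.1
```

Emit:
send_rows --moves '[[[0.3,-0.005,-0.03,0,0],[0.5,-0.008,-0.05,0,0],[0.6,-0.008,-0.05,0,0],[0.6,-0.008,-0.05,0,0],[0.6,-0.008,-0.05,0,0],[0.6,-0.008,-0.05,0,0],[0.6,-0.007,-0.035,0,0],[0.6,-0.001,-0.011,0,0]]]'

```text
t: 12.8
position: [459.8, -188.3, 227.5]
tool_rot: [0.0, 0.908, -0.419, -0.0]
force: [0.8, -0.5, 0.1]
width: 34.2
```

Emit:
send_rows --moves '[[[0.6,0,0,-0.02,0],[0.6,0,0,-0.01,0],[0.6,0,0,0,0]]]'

```text
t: 13.18
position: [460.7, -185.3, 197.2]
tool_rot: [0.0, 0.909, -0.417, -0.001]
force: [0.4, 0.2, 0.4]
width: 34.0
```

Run:
```python
from h import *
from rig import observe,viewer
s=observe();p=s['position'];print(s['t'],p,s['force'],s['width'],s['joint_positions'])
print("tcp box",(p-C)@ex,(p-C)@ey)
wov("w6.png",[])
im,d=viewer.snapshot("scene");cv2.imwrite("pics/s5.png",im)
```

```text
13.175 [ 460.71117085 -185.25009204  197.17367195] [0.44400489 0.15082636 0.42757878] 34.019896942285236 [-0.38071726  0.32691606  0.85042929  1.9707948  -0.29549728  0.97363633
 -0.24690388]
tcp box -130.86137840047698 -0.16807964957396104
```

View pics/w6.png

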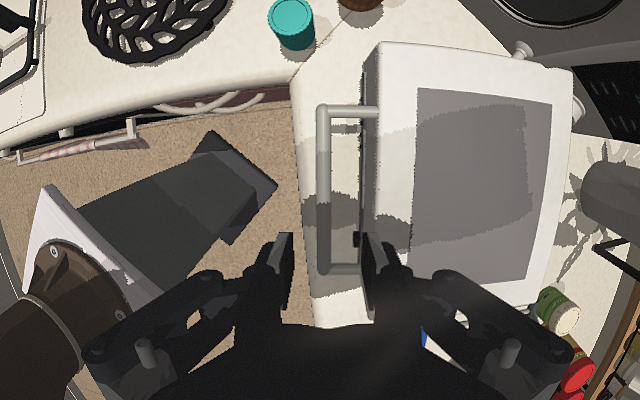

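View pics/s5.png

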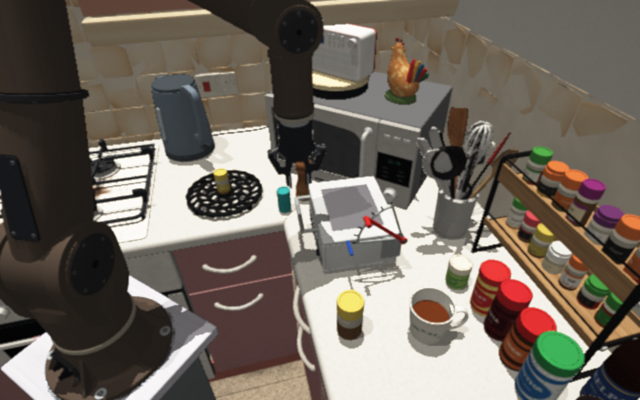

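The jar is upright on the trivet at (221,182) in the scene view. The bar in the wrist view, at u≈322, lies between the fingers at 285 and 365. Checking the bar position now.

Run:
```python
from h import *
from rig import viewer
c=viewer.calibration("wrist");im=cv2.imread("pics/raw_w6.png")
for v in(140,170,210,240): print(v,[(x,int(im[v,x].mean())) for x in range(310,338)])
def bx(p): q=p-C;return (q@ex).round(1),(q@ey).round(1)
for u,v in((322,120),(322,170),(323.5,210),(323.5,240),(350,112),(345,270)): print(u,v,bx(wray_z(c,u,v,106)))
```

```text
140 [(310, 208), (311, 209), (312, 210), (313, 212), (314, 219), (315, 174), (316, 116), (317, 149), (318, 160), (319, 165), (320, 172), (321, 178), (322, 186), (323, 198), (324, 181), (325, 170), (326, 162), (327, 153), (328, 146), (329, 131), (330, 100), (331, 168), (332, 216), (333, 210), (334, 208), (335, 210), (336, 212), (337, 211)]
170 [(310, 209), (311, 207), (312, 209), (313, 211), (314, 219), (315, 169), (316, 113), (317, 122), (318, 134), (319, 142), (320, 144), (321, 148), (322, 156), (323, 163), (324, 153), (325, 148), (326, 143), (327, 138), (328, 130), (329, 122), (330, 95), (331, 91), (332, 139), (333, 216), (334, 211), (335, 209), (336, 209), (337, 208)]
210 [(310, 94), (311, 94), (312, 97), (313, 96), (314, 100), (315, 88), (316, 78), (317, 71), (318, 74), (319, 76), (320, 75), (321, 74), (322, 76), (323, 76), (324, 76), (325, 74), (326, 74), (327, 75), (328, 73), (329, 71), (330, 74), (331, 88), (332, 102), (333, 98), (334, 97), (335, 97), (336, 98), (337, 98)]
240 [(310, 125), (311, 129), (312, 128), (313, 131), (314, 129), (315, 133), (316, 119), (317, 64), (318, 72), (319, 76), (320, 76), (321, 77), (322, 75), (323, 74), (324, 76), (325, 75), (326, 75), (327, 75), (328, 75), (329, 69), (330, 77), (331, 114), (332, 137), (333, 129), (334, 132), (335, 128), (336, 127), (337, 128)]
322 120 (np.float64(-135.3), np.float64(61.3))
322 170 (np.float64(-135.3), np.float64(22.9))
323.5 210 (np.float64(-134.2), np.float64(-9.4))
323.5 240 (np.float64(-134.2), np.float64(-35.4))
350 112 (np.float64(-114.3), np.float64(67.6))
345 270 (np.float64(-115.8), np.float64(-63.8))
```

The bar is at box x ≈ -134.5, which matches the given geometry of -135. I'll shift about 3.5 mm outward, narrow the jaws, and descend.

Emit:
send_rows --moves '[[[0.67,-0.0025,0.003,-0.01,0],[0.67,0,0,-0.02,0],[0.67,0,0,-0.02,0],[0.67,0,0,-0.01,0],[0.67,0,0,0,0]]]'

```text
t: 13.9
position: [458.2, -183.0, 137.6]
tool_rot: [0.0, 0.909, -0.417, -0.0]
force: [-0.0, 0.5, -0.0]
width: 28.1
```

Run:
```python
from h import *
from rig import observe,viewer
s=observe();p=s['position'];print(s['t'],p,s['force'],s['width'])
print("tcp box",(p-C)@ex,(p-C)@ey)
wov("w7.png",[])
```

```text
13.9 [ 458.19786005 -183.02002995  137.62345587] [-0.01626032  0.53442094 -0.03457101] 28.13714580863998
tcp box -134.1901984308203 -0.6250975047188042
```

View pics/w7.png

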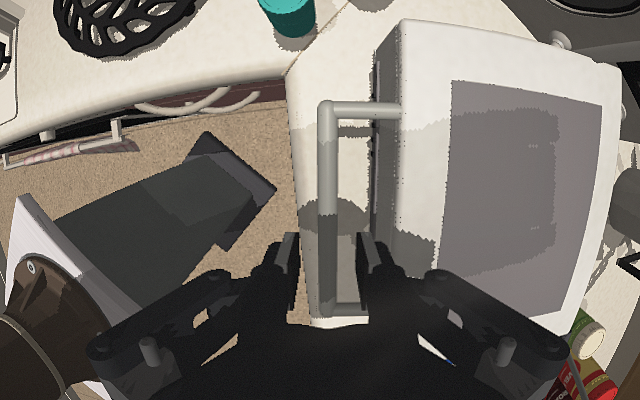

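The bar (u≈328) is centred between the fingers (293 to 362). Descending to TCP z ≈ 87 and closing firmly.

Emit:
send_rows --moves '[[[0.67,0,0,-0.015,0],[0.67,0,0,-0.02,0],[0.67,0,0,-0.012,0],[0.67,0,0,-0.004,0],[0.67,0,0,0,0]]]'

```text
t: 14.58
position: [458.6, -183.4, 87.0]
tool_rot: [0.0, 0.909, -0.417, -0.0]
force: [-0.2, -0.0, 0.4]
width: 27.8
```

Emit:
send_rows --moves '[[[0.9,0,0,0,0],[1,0,0,0,0],[1,0,0,0,0],[1,0,0,0,0]]]' --force 70

```text
t: 15.08
position: [458.4, -182.8, 87.1]
tool_rot: [-0.0, 0.909, -0.417, -0.0]
force: [-3.0, 2.9, 5.2]
width: 9.5
```

Run:
```python
from h import *
from rig import observe,viewer
s=observe();p=s['position'];print(s['t'],p,s['force'],s['width'])
print("tcp box",(p-C)@ex,(p-C)@ey)
```

```text
15.075 [ 458.4293492  -182.82554255   87.1272337 ] [-2.96736988  2.94343201  5.1518754 ] 9.484211464104938
tcp box -134.18721996468994 -0.3227670554733482
```

Emit:
send_rows --moves '[[[1,0.0002,-0.0002,0.0115,0],[1,0.0006,-0.0007,0.0115,0],[1,0.0009,-0.0011,0.0114,0],[1,0.0013,-0.0015,0.0113,0],[1,0.0017,-0.002,0.0112,0],[1,0.002,-0.0023,0.0111,0],[1,0.0024,-0.0028,0.0109,0],[1,0.0027,-0.0032,0.0107,0]]]'

```text
t: 16.08
position: [469.5, -195.8, 177.0]
tool_rot: [-0.001, 0.909, -0.417, -0.001]
force: [-2.9, 6.9, -3.6]
width: 9.2
```

Emit:
send_rows --moves '[[[1,0.0031,-0.0036,0.0105,0],[1,0.0034,-0.004,0.0102,0],[1,0.0038,-0.0044,0.01,0],[1,0.004,-0.0047,0.0096,0],[1,0,0,0,0],[1,0,0,0,0]]]'

```text
t: 16.82
position: [482.8, -211.2, 216.9]
tool_rot: [-0.001, 0.909, -0.417, -0.003]
force: [-9.2, 13.8, 4.2]
width: 9.5
```

```bash
cat > meas.py <<'E'
from h import *
from rig import observe,viewer
import sys
from scipy.optimize import minimize
nm=sys.argv[1]
s=observe();p=s['position'];print(s['t'],p,s['force'],s['width'])
q=p-C;print("tcp box",q@ex,q@ey,p[2], "theta from z",np.arcsin((p[2]+19-106)/230),"from x",np.arccos(min(1,(95-q@ex)/230)))
for n,s_,(x0,y0,x1,y1) in(("scene",4,(260,130,440,280)),("top",4,(230,110,430,240))):
    c=viewer.calibration(n);im,d=viewer.snapshot(n);cv2.imwrite(f"pics/{nm}_{n}_raw.png",im);np.save(f"pics/{nm}_{n}.npy",d)
    vs,us=np.mgrid[0:400,0:640];P=bp(c,d,us,vs);I=im.astype(int)
    B,G,R=I[...,0],I[...,1],I[...,2];near=(np.hypot(P[...,0]-465,P[...,1]+385)<110)&(P[...,2]>80)
    for col,m in(("red",(R>100)&(G<80)&(B<80)),("blue",(B>90)&(R<80)&(G<90)&(B>R+40))):
        m=m&near;Q=P[m]-H;bxx,byy,bz=-Q@ex,Q@ey,Q[:,2];r=np.hypot(bxx,bz);a=np.arctan2(bz,bxx)
        k=(r>118)&(r<145)
        if k.sum():print(n,col,k.sum(),"ang med",np.median(a[k]).round(3),"r",np.median(r[k]).round(1),"y",np.percentile(byy[k],[5,95]).round())
    cv2.imwrite(f"pics/{nm}_{n}.png",cv2.resize(im[y0:y1,x0:x1],None,fx=s_,fy=s_,interpolation=2))
E
python3 meas.py m1
```

```text
16.825 [ 482.77572742 -211.23676075  216.93775192] [-9.17493228 13.80003797  4.1849298 ] 9.53443045013446
tcp box -96.77140194573116 -0.3265489223337567 216.93775192322386 theta from z 0.6003687136240549 from x 0.5848612344481647
scene red 55 ang med 0.771 r 134.5 y [-165. -139.]
scene blue 32 ang med 0.599 r 133.6 y [-158. -120.]
top red 15 ang med 0.785 r 133.1 y [-160. -143.]
top blue 10 ang med 0.621 r 129.4 y [-134. -125.]
```

View pics/m1_scene.png

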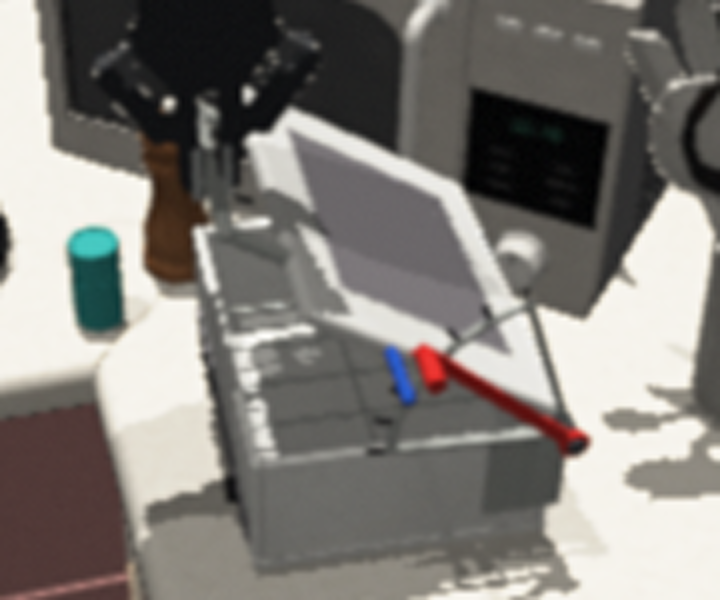

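View pics/m1_top.png

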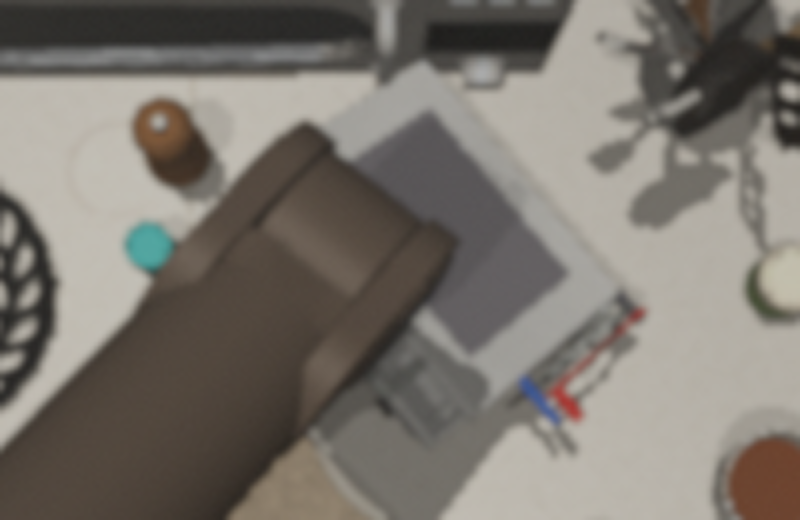

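Blue is about 0.60 and red about 0.77 in the same views (blue (400,375), red (430,368) in the crop). Next I'll correct for the peg radii.

```bash
cat > pegs.py <<'E'
from h import *
from rig import viewer
import sys
nm=sys.argv[1]
# image-based: fit angle so that projected cylinder covers colour mask (IoU-type on upsampled soft mask)
from scipy.optimize import minimize_scalar,minimize
for n in("scene","top"):
    c=viewer.calibration(n);R,t=RT(c);cam=-R.T@t
    im=cv2.imread(f"pics/{nm}_{n}_raw.png");d=np.load(f"pics/{nm}_{n}.npy")
    vs,us=np.mgrid[0:400,0:640];P=bp(c,d,us,vs);I=im.astype(int);B,G,Rr=I[...,0],I[...,1],I[...,2]
    near=(np.hypot(P[...,0]-465,P[...,1]+385)<110)&(P[...,2]>80)
    for col,m,rad in(("red",(Rr>100)&(G<80)&(B<80),6),("blue",(B>80)&(B>Rr+30)&(B>G+20),4)):
        m=m&near;Q=P[m];v,u=np.nonzero(m)
        q=Q-H;r=np.hypot(q@ex,q[:,2]);k=(r>115)&(r<147)&(q@ey<-122)&(q@ey>(-200))
        u,v,Q=u[k],v[k],Q[k]
        # depth method with radius correction
        view=cam-Q;view-=np.outer(view@ey,ey);view/=np.linalg.norm(view,axis=1)[:,None]
        q=Q-view*rad*0.785-H;a=np.arctan2(q[:,2],-q@ex);
        # image method: for each pixel row/col centroid: minimise distance of pixel centres to projected axis, radius 130
        y=(Q-H)@ey
        f=lambda th:np.sum((lambda A,Bp:((Bp-A)[0]*(v-A[1])-(Bp-A)[1]*(u-A[0]))/np.hypot(*(Bp-A)))(*proj(c,np.array([on(th,130,-125),on(th,130,-170)])))**2)
        th=minimize_scalar(f,bounds=(.3,1.1),method='bounded').x
        print(n,col,len(u),"depth",np.median(a).round(4),"r",np.median(np.hypot(q@ex,q[:,2])).round(1),"img",round(th,4))
E
python3 pegs.py m1
```

```text
scene red 58 depth 0.7542 r 130.4 img 0.756
scene blue 44 depth 0.5928 r 130.3 img 0.5908
top red 15 depth 0.7632 r 129.4 img 0.7709
top blue 32 depth 0.5952 r 127.7 img 0.6135
```

Four estimates put the gap at about 0.163 rad. I'll lift 0.15 more, also easing the radial push by 2 mm, then re-measure.

Emit:
send_rows --moves '[[[1,0.0024,-0.0028,0.0071,0],[1,0.0031,-0.0036,0.0069,0],[1,0.0034,-0.004,0.0066,0],[1,0.0038,-0.0044,0.0063,0],[1,0,0,0,0],[1,0,0,0,0]]]'

```text
t: 17.68
position: [495.9, -226.4, 244.0]
tool_rot: [-0.001, 0.909, -0.417, -0.002]
force: [-6.7, 11.6, 3.4]
width: 10.1
```

```bash
python3 meas.py m2; python3 pegs.py m2; python3 -c "
from h import *;wov('w8.png',[])"
```

```text
17.675 [ 495.93110516 -226.40932062  244.03625447] [-6.70356638 11.62155212  3.42099793] 10.072437610844364
tcp box -76.69013192252574 -0.2119588364420581 244.03625447176208 theta from z 0.7515421510547224 from x 0.7280418037285887
scene red 60 ang med 0.772 r 134.7 y [-166. -139.]
scene blue 8 ang med 0.732 r 134.2 y [-129. -118.]
top red 16 ang med 0.785 r 132.4 y [-160. -142.]
top blue 8 ang med 0.762 r 131.9 y [-133. -126.]
scene red 64 depth 0.7556 r 130.3 img 0.7556
scene blue 9 depth 0.7422 r 131.1 img 0.7367
top red 16 depth 0.7629 r 128.7 img 0.7688
top blue 13 depth 0.7548 r 129.1 img 0.7547
```

View pics/m2_scene.png

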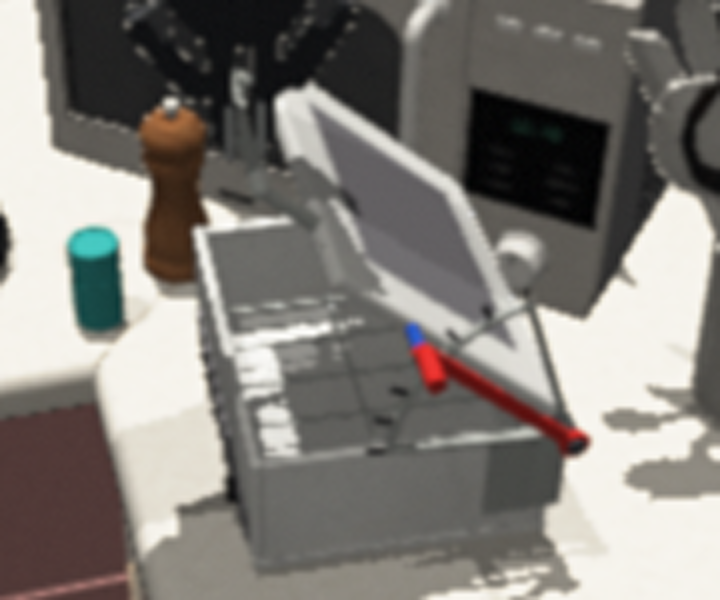

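View pics/w8.png

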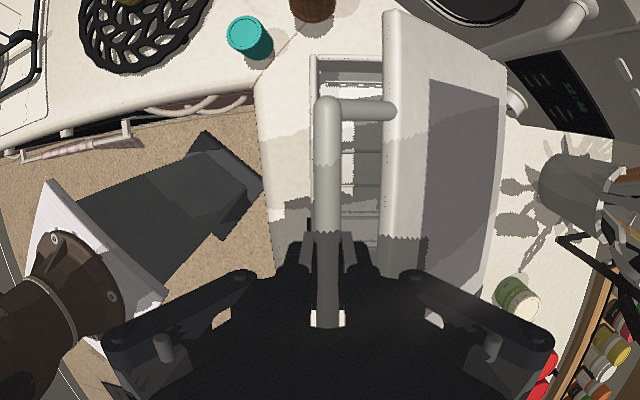

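In the scene view the blue pointer now runs almost into the red peg. The remaining gap is about 0.013 rad, so I'll make a small trim.

Emit:
send_rows --moves '[[[1,0.0005,-0.0006,0.0015,0],[1,0.0004,-0.0005,0.0014,0],[1,0,0,0,0],[1,0,0,0,0],[1,0,0,0,0]]]'

```text
t: 18.45
position: [497.5, -228.3, 246.9]
tool_rot: [-0.001, 0.909, -0.417, -0.001]
force: [-3.5, 8.4, -1.1]
width: 9.6
```

```bash
python3 meas.py m3; python3 pegs.py m3
python3 - <<'E'
from h import *
a=cv2.imread("pics/m3_scene_raw.png")[195:235,340:400];b=cv2.imread("pics/m3_top_raw.png")[190:230,345:405]
cv2.imwrite("pics/m3z.png",np.vstack([cv2.resize(x,None,fx=7,fy=7,interpolation=2) for x in(a,b)]))
E
```

```text
18.45 [ 497.52086557 -228.32429961  246.8863564 ] [-3.52742611  8.36488276 -1.08422408] 9.553981799449252
tcp box -74.20156823574519 -0.25111833046473636 246.8863564031923 theta from z 0.7686397700325557 from x 0.7441572643024794
scene red 61 ang med 0.772 r 134.7 y [-165. -139.]
scene blue 9 ang med 0.756 r 134.9 y [-131. -117.]
top red 16 ang med 0.788 r 133.0 y [-160. -141.]
top blue 10 ang med 0.786 r 131.9 y [-132. -123.]
scene red 66 depth 0.7571 r 130.4 img 0.7581
scene blue 11 depth 0.7578 r 131.3 img 0.7483
top red 16 depth 0.765 r 129.4 img 0.7688
top blue 13 depth 0.7702 r 128.9 img 0.7739
```

View pics/m3z.png

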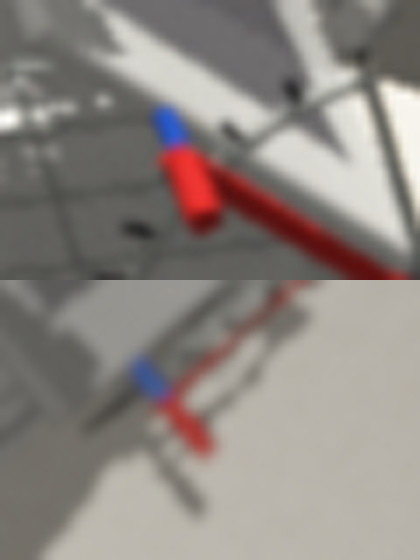

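View pics/m3_scene_raw.png

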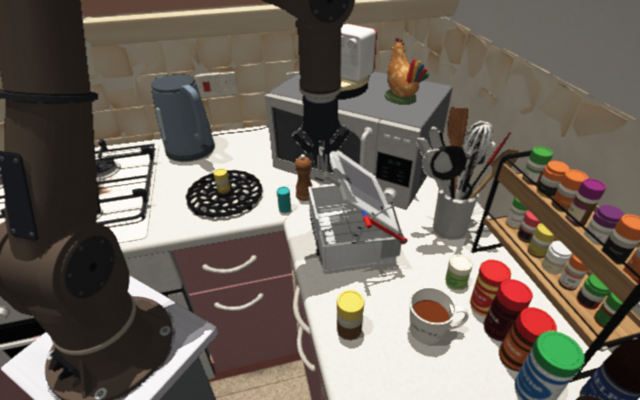

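Pointer and peg are collinear in both views, and the jar stands on the trivet at (221,182). I'll check that the hold is steady, then hand in.

Emit:
send_rows --moves '[[[1,0,0,0,0],[1,0,0,0,0],[1,0,0,0,0],[1,0,0,0,0],[1,0,0,0,0],[1,0,0,0,0],[1,0,0,0,0],[1,0,0,0,0]]]'

```text
t: 19.55
position: [497.5, -228.3, 246.8]
tool_rot: [-0.001, 0.909, -0.417, -0.001]
force: [-3.9, 7.2, -2.0]
width: 9.4
```

```bash
python3 meas.py m4|head -2; python3 pegs.py m4; python3 -c "
from rig import r;print(r.sign_off())"
```

```text
19.55 [ 497.48824998 -228.29281259  246.84565812] [-3.85903626  7.16002555 -2.0167567 ] 9.35477095211092
tcp box -74.24670081001493 -0.25539146752497116 246.84565811556487 theta from z 0.7683936459140513 from x 0.7438675191743638
scene red 65 depth 0.7551 r 130.0 img 0.7571
scene blue 12 depth 0.7586 r 131.5 img 0.7487
top red 16 depth 0.7617 r 128.8 img 0.7688
top blue 14 depth 0.7623 r 128.0 img 0.7746
the job is handed in; nothing more can be done
None
```

I took the small yellow-capped jar off the lid, set it gently upright near the middle of the black trivet and let go. I then gripped the lid by its bar handle, raised it to the red marker, and handed the job in at about 20 s with the gripper still holding it there.

**Last checks:**
- **Jar:** it still shows upright on the trivet in the last full scene picture. The upward force peaked at about 13 N as it touched down, and I eased off before opening.
- **Lid against marker:** the four camera estimates of pointer angle minus marker angle were +0.004, -0.008, +0.001 and +0.006 rad, which averages close to zero at about 0.76 rad. The two working from pixel outlines disagreed in sign, so it may be off by up to about 0.01 rad.
- **Lid angle from the arm:** handle height gave 0.768 rad and handle reach gave 0.744 rad. They differ because the box position is only known to a few millimetres. I set the lid from the cameras, which see both pegs in the same picture.
- **Hold:** the pose stayed steady for a second before hand-in, with about 8 N at the wrist.
- **Other objects:** the marker angle read the same before and after to within measurement noise. I did not go near the pepper mill or the green pot.

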